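Turn the drain cover home on its peg

TASK

The drain cover has been left askew beside its peg. Slide it until its notched corner bears on the peg, then, keeping it there, push at the opposite corner to turn the cover on the peg until its long side comes to bear on the domed adjusting screw of the stop block; press it snug there (about 10 N of push for half a second) and draw back, leaving it resting against the screw. Peg and stop are only glued: push gently, with never more than 16 N on either, keep the cover flat on the ledge and leave the other things alone.

Things in the scene. Friction and masses are not known exactly. Their poses are not given: they have to be found in the camera images.
- cover: Drain cover, a flat slotted steel plate 150 x 110 x 12 mm, 0.35-0.7 kg, loose on the ledge (underside z = 0). Its x axis runs along the 150 sides, y along the 110 sides. One corner has a square 16 x 16 notch. Origin, at underside: where the peg's axis lies when the peg sits in the notch, 8 mm from both notch walls. Plate spans x -8 to 142, y -8 to 102; notch x, y -8 to 8 (mm).
- cover_centre (a point): Middle of the cover, half-way up, at (67, 47, 6) mm in the cover's frame; axes as the cover's. The cover is too wide to grip: push its edges with closed fingers; it slides under 2 to 6 N. At the start the notch opens towards the peg with its origin 18 to 36 mm from the peg's axis, and the cover is 0.5 to 0.72 rad clockwise, seen from above, of the stop's axes.
- cover_corner (a point): Top of the plain corner opposite to the notch, at (142, 102, 12) mm in the cover's frame. A push on the short side (x = 142) near it, along the cover's -x, turns the cover counter-clockwise on the peg and holds the notch on the peg.
- peg: Fixed upright round steel peg, 16 mm diameter, 24 mm high, standing on the ledge; origin on its axis at ledge height. When home, both of the cover's notch walls bear on it.
- stop: Fixed steel block 50 (x) x 16 (y) x 24 mm. Origin at ledge height, mid-length of its long face towards the cover; block at y 0 to 16. An adjusting screw (12 mm thick, domed, axis 7 mm up at x = 0) stands out of that face along -y by 6 to 44 mm: by how much is set anew each time and not measured - feel for it. The peg is at (-105, -130). Home: cover side y = 102 on the dome, axes within 0.22 rad of these.
- lota: Bystander, not to be disturbed: squat round steel pot, 116 wide, 108 high mm; the origin is the centre of its underside.
- soap_dish: Bystander, not to be disturbed: round green ceramic dish, 100 wide, 22 high mm; the origin is the centre of its underside.
- brush_cup: Bystander, not to be disturbed: steel cup 74 wide, 100 high, with two toothbrushes standing in it to 185 mm; the origin is the centre of its underside.
- pumice: Bystander, not to be disturbed: rough grey block 85 x 50 x 32 mm; the origin is the centre of its underside.
- scrub_brush: Bystander, not to be disturbed: wooden-backed hand brush 130 x 48, 34 high mm; the origin is the centre of its underside.

How it is judged (in metres and radians):
On the way, in this order (a step that is already met when the one before it is completed fails the run):
1. the notch bears on the peg (within 4 mm, over 0.5 N) while the cover is still askew by more than 0.28 rad (horizontal distance between cover and peg below 0.004 m and contact force between cover and peg above 0.5 N and angle between the x axis of cover and the x axis of stop, either way round above 0.28 rad), for 0.1 s.
2. the cover is turned and pressed snug: over 2.5 N on the stop and its screw, the notch still home on the peg within 3 mm (horizontal distance between cover and peg below 0.003 m and contact force between cover and stop above 2.5 N), for 0.2 s.
At the end, for the whole second after the job is handed in: The cover lies flat and still on the ledge, its notch home on the peg within 3 mm and its long side touching the screw, let go of by the robot (hence within 0.24 rad of the stop's x axis) (horizontal distance between cover and peg below 0.003 m and angle between the x axis of cover and the x axis of stop, either way round below 0.24 rad and contact force between cover and stop above 0.01 N and contact force between the fingers and cover below 0.1 N and height (world z) of cover below 0.003 m and angle between cover's own z axis and vertical below 0.03 rad and linear speed of cover below 0.005 m/s and angular speed of cover below 0.05 rad/s).
It fails at once if more than 16 N between cover and peg (contact force between cover and peg above 16 N).
It fails at once if more than 16 N between cover and stop (contact force between cover and stop above 16 N).
It fails at once if the robot pushes on the peg or stop with more than 16 N (contact force between any of the fingers, the arm and peg above 16 N or contact force between any of the fingers, the arm and stop above 16 N).
It fails at once if the cover is lifted or tipped (angle between cover's own z axis and vertical above 0.12 rad or height (world z) of cover above 0.01 m).
It fails at once if a bystander is moved by more than 15 mm (distance of any of lota, soap_dish, brush_cup, pumice, scrub_brush from where it was at the start of the episode above 0.015 m).
It also fails if it takes over 61 s, if anything falls off the work surface, if the arm or the gripper's body presses on something with over 40 N, if the wrist force passes 120 N, or if a joint passes its speed limit or range.

ROBOT

A 6-joint arm with a two-finger parallel gripper is mounted at the origin on the work surface. World frame = base frame: x ahead of the robot, y to its left, z up, the work surface at z = 0. Lengths are in mm, angles in rad, forces in N, time in s.
With the tool pointing down it reaches from about 350 to 875 mm from the base axis. Payload 4.2 kg.
Tool frame: the origin (TCP) lies at the very end of the fingers, on their centre line; the grasp point (between the pads) lies 19 mm behind it; z points along the fingers, y is the line along which they close (so a half turn about z gives the same grasp; the last joint's range is limited). The gripper opens to 85 mm and grips with 20 to 120 N. Pads are 22 mm wide; open, the fingers measure 114 mm over their backs; the gripper's body (76 mm by 85 mm) begins 54 mm behind the grasp point. The pads swing forward as they close: fully open they stand 13 mm farther back than shut.
Start: joints at [1.396, 0.385, 0.008, 0, -1.194, -0.259], TCP at [262.668, 567.102, 231.312] pointing down, gripper open.
Joint ranges: [-3.14, 3.14], [-1.21, 2.06], [-1.07, 1.41], [-3.16, 2.05], [-2.99, -0.16], [-3.1, 3.1]. Speed limits (rad/s): [2.79, 2.79, 3.14, 3.14, 3.14, 3.14].

INTERFACE

Orientations are given as a unit quaternion [x, y, z, w].
In Python, from bench import arm gives the robot as it stands.
- The arm moves only by the tool servo_tool, never from a script. Its argument "rows" is a list that holds one entry, the list of rows, each a list of 7 numbers: the finger opening in mm, from 0 to 85.4, then the shift along the tool's x, y, z in mm, then the turn, a rotation vector about the tool's x, y, z in rad. A call has 1 to 10 rows; each row is the pose to reach, as a shift and turn from the pose commanded when the call began, along the tool's axes at that moment; what a row does not reach only later rows make up. A row lasts 1/8 s, in which the tool goes at most 62.5 mm and 10.7 degrees, less where a joint would pass 70% of its speed; a pose out of reach is approached as far as the arm can. A call with a gripper value outside its range is refused whole. The fingers move at their own pace and stop on an object; the grip force is fixed at half the most. Time passes only in rows, so rows that repeat a pose let the fingers close. It gives the time, the measured TCP pose, the force, the opening and the grip force at its end, in the units of the state.
- arm.read_state(): the state, without advancing time (a new reading comes with each control period).
- arm.get_image(name): name is "side" or "top" or "wrist"; returns the picture (420x560x3 uint8, red, green, blue); there is no depth.
- arm.camera_params(name): a dict with "intrinsics" (3x3 intrinsics, pixels), "D" ([k1, k2, p1, p2, k3] as OpenCV has them; the pictures are not rectified), "R" (3x3) and "t" (3): a world point X has camera coordinates R X + t. Camera axes: x right, y down, z forward; pixel columns grow to the right and rows downward; lengths in mm; the calibration is good to about 2 mm. A picture is of the moment at which its call begins: read the wrist's pose just before it. camera_params takes no time and is no camera call; for the wrist camera it gives the pose at the moment of the call.
- arm.job_done(): hands the job in; it is judged then, once.
The state is a dict: "clock": time; "joints": joint angles; "joint_vel": joint speeds; "joint_efforts": joint torques, N m; "position": TCP position; "ee_rot": TCP orientation; "contact_force": force on the tool from outside, world axes, zero at the start; "wrist_torque": the same for the moment, N m; "gripper_width": finger opening in mm; "grasp_force": force on a finger pad.
Only numpy, scipy, OpenCV 4.12 (cv2) and the standard library are available. Lean on these libraries where they do the work, as an engineer would, in place of code of your own. Each camera call takes 0.05 s, during which the arm holds its last target. There are 200 camera calls.

## Working session

There is one attempt and no reset: what is moved stays moved. The work goes in short steps, Python scripts to look and compute and a tool call to move; the robot and the scene stay as the last step left them, time stands still between calls to the robot, and variables do not carry over. Pictures are saved under pics/ and viewed, at most 10 in all, crops included, and the job is handed in when it is done.

Besides the shell and the picture viewer there is one more tool, called after "Call:" by a JSON object that holds its "op" and its "data". servo_tool: Moves the arm, as the interface text tells. Its arguments: {"type":"object","properties":{"rows":{"type":"array"}},"required":["rows"]}

```bash
mkdir -p pics; python3 - <<'E'
from bench import arm
import cv2
s=arm.read_state(); print({k:s[k] for k in('clock','position','ee_rot','contact_force','gripper_width')})
for n in('top','side'):
    im=arm.get_image(n); cv2.imwrite(f'pics/{n}0.png',im[:,:,::-1])
    p=arm.camera_params(n); print(n,p)
E
```

```text
{'clock': 0.0, 'position': array([262.43655609, 566.5820109 , 230.19734721]), 'ee_rot': array([ 9.76550218e-01, -2.15286869e-01, -1.84896973e-04,  1.09602222e-03]), 'contact_force': array([ 0.41822581, -0.00606349, -0.29872271]), 'gripper_width': 85.45031151809516}
top {'intrinsics': array([[434.15612813,   0.        , 277.45241407],
       [  0.        , 434.15612813, 207.52915364],
       [  0.        ,   0.        ,   1.        ]]), 'D': array([-0.00430933,  0.        ,  0.        ,  0.        ,  0.        ]), 'R': array([[-2.15352722e-02, -9.99768076e-01, -1.63541155e-04],
       [-9.99163945e-01,  2.15279444e-02, -3.47557123e-02],
       [ 3.47511723e-02, -5.85069299e-04, -9.99395824e-01]]), 't': array([  23.70969593,  541.74386174, 1186.63666956])}
side {'intrinsics': array([[501.43717012,   0.        , 270.26283361],
       [  0.        , 501.43717012, 205.33074365],
       [  0.        ,   0.        ,   1.        ]]), 'D': array([0.02513803, 0.        , 0.        , 0.        , 0.        ]), 'R': array([[ 0.82794818, -0.56079418, -0.00341912],
       [-0.43065288, -0.63188057, -0.64441061],
       [ 0.35922124,  0.53501105, -0.76467201]]), 't': array([-423.3606649 ,  275.11999207, 1061.04501179])}
```

View pics/top0.png

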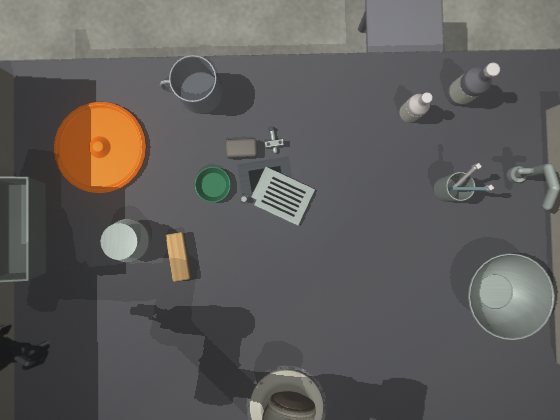

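View pics/side0.png

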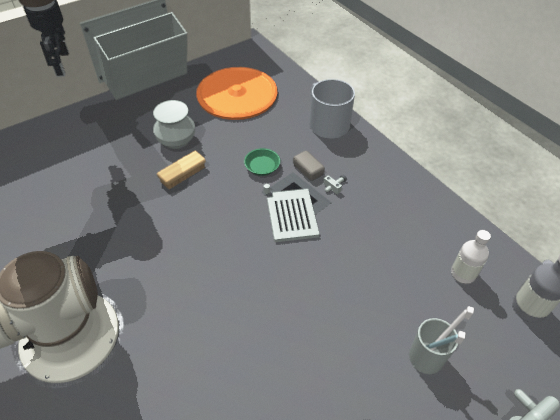

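Top: the peg is near (244,199), the cover near (283,195), and the stop with its screw near (275,140). The soap dish is at (213,184) and the pumice at (241,148). I'll enlarge both views.

```bash
python3 - <<'E'
import cv2
for n,(x0,y0) in {'top':(225,120),'side':(245,165)}.items():
    im=cv2.imread(f'pics/{n}0.png')[y0:y0+(110 if n=='top' else 85),x0:x0+100]
    g=cv2.convertScaleAbs(im,alpha=1.5,beta=15)
    k=5 if n=='top' else 7
    cv2.imwrite(f'pics/{n}0c.png',cv2.resize(g,None,fx=k,fy=k,interpolation=cv2.INTER_CUBIC))
E
```

```text
(no output)
```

View pics/top0c.png

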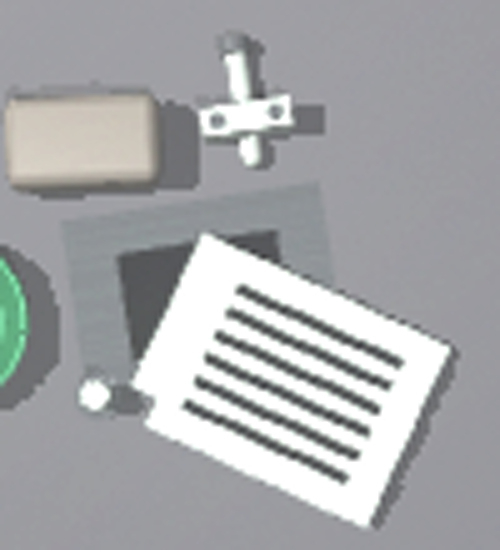

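View pics/side0c.png

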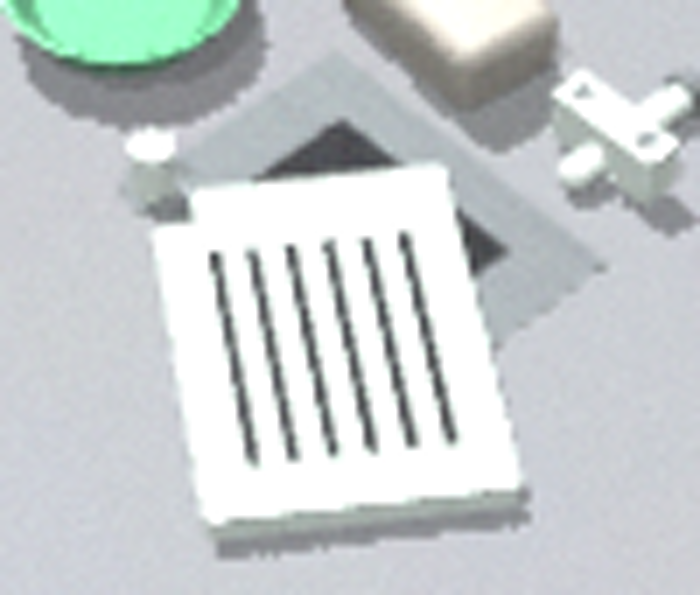

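```bash
cat > h.py <<'E'
from bench import arm
import numpy as np, cv2
from scipy.optimize import least_squares
from scipy.spatial.transform import Rotation as Ro
OFF={'top':(225,120,5),'side':(245,165,7)}
def px(n,u,v): x,y,k=OFF[n]; return np.array([x+(u+.5)/k-.5,y+(v+.5)/k-.5])
def ray(n,uv,z):
    p=arm.camera_params(n); q=cv2.undistortPoints(np.array([[uv]],float),p['intrinsics'],p['D'])[0,0]
    d=p['R'].T@np.array([q[0],q[1],1]); c=-p['R'].T@p['t']; return (c+d*(z-c[2])/d[2])[:2]
def fit(model,obs):  # 2D rigid fit
    f=lambda s: (np.array(model)@np.array([[np.cos(s[2]),np.sin(s[2])],[-np.sin(s[2]),np.cos(s[2])]])+s[:2]-obs).ravel()
    b=min((least_squares(f,[*np.mean(obs,0),a]) for a in np.arange(0,6.3,1)),key=lambda r:r.cost); return b.x,np.round(f(b.x).reshape(-1,2),1)
E
python3 - <<'E'
from h import *
cm=[(-8,102),(142,102),(142,-8),(8,-8),(-8,8)]
C={'top':[(204,233),(455,348),(370,528),(146,424),(133,387)],'side':[(442,165),(522,490),(210,520),(152,228),(190,187)]}
P={'top':(95,395),'side':(152,147)}
sm=[(-25,16),(25,16),(25,0),(-25,0)]
S={'top':[(200,113),(290,95),(293,122),(207,138)],'side':[(580,70),(678,148),(653,170),(553,95)]}
SC={'top':(257,165),'side':(567,178)}
for n in C:
    c,r=fit(cm,[ray(n,px(n,*u),12) for u in C[n]]); p=ray(n,px(n,*P[n]),24)
    s,r2=fit(sm,[ray(n,px(n,*u),24) for u in S[n]]); t=ray(n,px(n,*SC[n]),7)
    cs,sn=np.cos(c[2]),np.sin(c[2]); R=np.array([[cs,-sn],[sn,cs]]); Rs=Ro.from_euler('z',s[2]).as_matrix()[:2,:2]
    print(n,'cover',c,'peg',p,'stop',s,'peg in stop',Rs.T@(p-s[:2]),'screw tip',Rs.T@(t-s[:2]),'askew',c[2]-s[2],'\n peg in cover',R.T@(p-c[:2]),r.tolist(),r2.tolist())
q=Ro.from_quat(arm.read_state()['ee_rot']); print(q.as_matrix().round(4))
E
```

```text
top cover [561.95082568  79.69264869   4.2556308 ] peg [567.93403792 103.69124894] stop [710.5354628   16.05206555   4.8825305 ] peg in stop [-110.51927866 -125.70314987] screw tip [  0.5390348  -16.19286833] askew -0.62689970351013 
 peg in cover [-24.17727293  -5.21451015] [[0.2, -0.9], [0.6, 1.3], [-0.1, 0.7], [-0.8, -0.8], [0.1, -0.3]] [[0.9, 0.1], [0.5, 0.2], [-0.4, -1.2], [-1.0, 0.9]]
side cover [564.63845606  82.53288801   4.25182457] peg [569.44606231 104.07168753] stop [711.95698053  16.7013087   -1.44057736] peg in stop [-105.13587813 -129.95919374] screw tip [ -1.57464394 -14.25312592] askew 5.6924019268268875 
 peg in cover [-21.43125382  -5.26633863] [[-0.4, -0.2], [1.0, 2.3], [-1.0, 1.1], [0.9, -0.8], [-0.6, -2.4]] [[-0.5, -2.0], [0.8, 0.2], [-0.5, 1.5], [0.1, 0.4]]
[[ 9.073e-01 -4.205e-01 -7.000e-04]
 [-4.205e-01 -9.073e-01 -1.800e-03]
 [ 1.000e-04  2.000e-03 -1.000e+00]]
```

Call:
{"op": "servo_tool", "data": {"rows": [[[0, 41, 37.5, 0, 0, 0, 0], [0, 82, 75, 0, 0, 0, 0], [0, 130, 120, 0, 0, 0, 0], [0, 180, 165, 0, 0, 0, 0], [0, 225, 206, 0, 0, 0, 0], [0, 270, 247, 0, 0, 0, 0], [0, 315, 288, 0, 0, 0, 0], [0, 360, 329, 0, 0, 0, 0], [0, 405, 370, 0, 0, 0, 0], [0, 450, 411, 0, 0, 0, 0]]]}}

```text
clock: 1.35
position: [498.5, 3.0, 231.2]
ee_rot: [0.977, -0.215, -0.0, -0.0]
contact_force: [0.3, 0.8, -0.9]
gripper_width: -0.1
grasp_force: 0.0
```

Call:
{"op": "servo_tool", "data": {"rows": [[[0, 41, 38, 20, 0, 0, 0.025], [0, 83, 76, 80, 0, 0, 0.025], [0, 83, 76, 140, 0, 0, 0.025], [0, 83, 76, 190, 0, 0, 0.025], [0, 83, 76, 190, 0, 0, 0.025]]]}}

```text
clock: 1.98
position: [537.3, -99.5, 36.4]
ee_rot: [0.974, -0.228, -0.006, 0.002]
contact_force: [0.5, 0.6, 0.8]
gripper_width: 0.1
grasp_force: 0.0
```

Call:
{"op": "servo_tool", "data": {"rows": [[[0, 0, 0, 15, 0, 0, 0], [0, 0, 0, 30, 0, 0, 0], [0, 0, 0, 34, 0, 0, 0], [0, 0, 0, 34, 0, 0, 0], [0, 0, 0, 34, 0, 0, 0]]]}}

```text
clock: 2.6
position: [542.2, -98.7, 8.1]
ee_rot: [0.974, -0.227, 0.001, -0.0]
contact_force: [0.7, -1.1, 0.2]
gripper_width: -0.4
grasp_force: 0.0
```

```bash
python3 - <<'E'
from h import *
s=arm.read_state(); print(s['position'],s['contact_force'],Ro.from_quat(s['ee_rot']).as_matrix().round(4))
c=np.array([563.3,81.1]);a=4.254;R=Ro.from_euler('z',a).as_matrix()[:2,:2]
print('tcp in cover',R.T@(s['position'][:2]-c))
im=arm.get_image('top')[120:260,225:345,::-1]
cv2.imwrite('pics/t1.png',cv2.resize(cv2.convertScaleAbs(im,alpha=1.3),None,fx=4,fy=4,interpolation=cv2.INTER_CUBIC))
E
```

```text
[542.15539638 -98.70871032   8.07868865] [ 0.66878932 -1.14676023  0.17108397] [[ 8.967e-01 -4.426e-01  1.600e-03]
 [-4.426e-01 -8.967e-01  1.000e-04]
 [ 1.400e-03 -8.000e-04 -1.000e+00]]
tcp in cover [170.60300676  60.60429566]
```

View pics/t1.png

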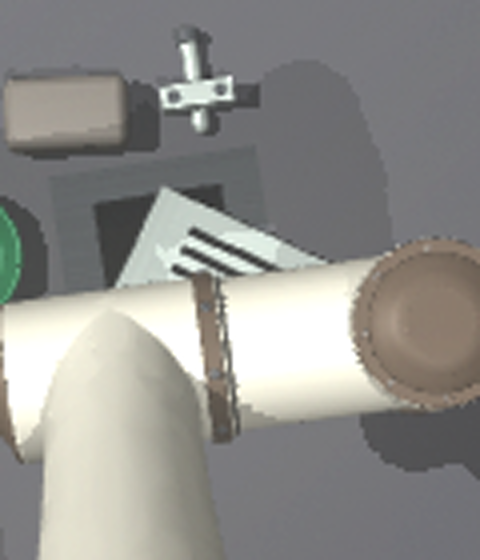

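The arm hides the cover in the top view, so from here I'll work by feel. The tool's y axis now lies along the cover's +x and its x along the cover's +y.

Call:
{"op": "servo_tool", "data": {"rows": [[[0, 0, -4, 3, 0, 0, 0], [0, 0, -8, 3, 0, 0, 0], [0, 0, -10, 3, 0, 0, 0], [0, 0, -11, 3, 0, 0, 0], [0, 0, -11, 3, 0, 0, 0]]]}}

```text
clock: 3.28
position: [546.5, -88.9, 4.3]
ee_rot: [0.974, -0.227, -0.0, -0.0]
contact_force: [-0.3, 0.4, 0.4]
gripper_width: -0.1
grasp_force: 0.0
```

Call:
{"op": "servo_tool", "data": {"rows": [[[0, 0, -1, 0, 0, 0, 0], [0, 0, -2, 0, 0, 0, 0], [0, 0, -3, 0, 0, 0, 0], [0, 0, -3, 0, 0, 0, 0]]]}}

```text
clock: 3.78
position: [547.8, -86.2, 4.3]
ee_rot: [0.974, -0.227, 0.0, -0.0]
contact_force: [0.2, -0.6, -0.3]
gripper_width: -0.3
grasp_force: 0.0
```

Call:
{"op": "servo_tool", "data": {"rows": [[[0, 0, -1, 0, 0, 0, 0], [0, 0, -2, 0, 0, 0, 0], [0, 0, -3, 0, 0, 0, 0], [0, 0, -3, 0, 0, 0, 0]]]}}

```text
clock: 4.28
position: [548.9, -83.8, 4.3]
ee_rot: [0.974, -0.227, -0.0, 0.0]
contact_force: [-0.3, -0.9, 1.0]
gripper_width: -0.2
grasp_force: 0.7
```

Call:
{"op": "servo_tool", "data": {"rows": [[[0, 0, -1, 0, 0, 0, 0], [0, 0, -2, 0, 0, 0, 0], [0, 0, -3, 0, 0, 0, 0], [0, 0, -3, 0, 0, 0, 0]]]}}

```text
clock: 4.78
position: [550.4, -80.8, 4.3]
ee_rot: [0.974, -0.227, -0.0, 0.0]
contact_force: [-1.5, -2.0, 0.5]
gripper_width: 0.3
grasp_force: 1.0
```

Call:
{"op": "servo_tool", "data": {"rows": [[[0, 0, -1, 0, 0, 0, 0], [0, 0, -2, 0, 0, 0, 0], [0, 0, -3, 0, 0, 0, 0], [0, 0, -3, 0, 0, 0, 0]]]}}

```text
clock: 5.28
position: [551.9, -78.0, 4.3]
ee_rot: [0.974, -0.227, 0.0, -0.0]
contact_force: [-0.7, -2.2, -0.1]
gripper_width: -0.1
grasp_force: 0.7
```

Call:
{"op": "servo_tool", "data": {"rows": [[[0, -0.4, -1.2, 0, 0, 0, 0], [0, -0.8, -2.4, 0, 0, 0, 0], [0, -1.2, -3.6, 0, 0, 0, 0], [0, -1.6, -4.8, 0, 0, 0, 0], [0, -2, -6, 0, 0, 0, 0], [0, -2, -6, 0, 0, 0, 0]]]}}

```text
clock: 6.02
position: [552.7, -71.7, 4.3]
ee_rot: [0.974, -0.227, 0.0, -0.0]
contact_force: [0.2, -0.9, -0.6]
gripper_width: -0.0
grasp_force: 0.5
```

Call:
{"op": "servo_tool", "data": {"rows": [[[0, -0.4, -1.2, 0, 0, 0, 0], [0, -0.8, -2.4, 0, 0, 0, 0], [0, -1.2, -3.6, 0, 0, 0, 0], [0, -1.5, -4.5, 0, 0, 0, 0], [0, -1.5, -4.5, 0, 0, 0, 0]]]}}

```text
clock: 6.65
position: [553.3, -67.1, 4.3]
ee_rot: [0.974, -0.227, 0.0, -0.0]
contact_force: [-0.5, -1.5, -1.1]
gripper_width: -0.4
grasp_force: 0.6
```

```bash
python3 - <<'E'
from h import *
im=arm.get_image('side')[140:250,230:350,::-1]
cv2.imwrite('pics/s2.png',cv2.resize(cv2.convertScaleAbs(im,alpha=1.2),None,fx=5,fy=5,interpolation=cv2.INTER_CUBIC))
E
```

```text
(no output)
```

View pics/s2.png

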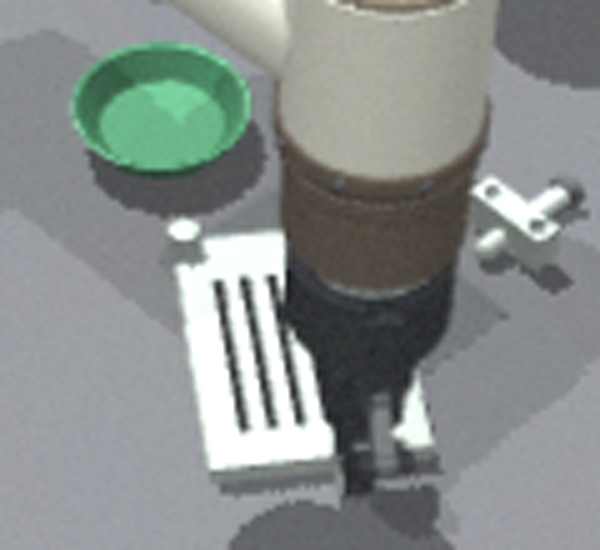

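Side: the notch is almost at the peg, whose top is at (183,230). Visible cover corners are (210,470), (436,445), (177,267) and (208,240).

```bash
python3 - <<'E'
import h; from h import *
h.OFF['side']=(230,140,5)
c,r=fit([(142,-8),(142,102),(8,-8),(-8,8)],[ray('side',px('side',*u),12) for u in [(210,470),(436,445),(177,267),(208,240)]])
p=ray('side',px('side',183,230),24)
R=Ro.from_euler('z',c[2]).as_matrix()[:2,:2]
print(c,p,'peg in cover',R.T@(p-c[:2]),'vs measured peg', R.T@(np.array([569.4,104.1])-c[:2]),'tcp',R.T@(arm.read_state()['position'][:2]-c[:2]),r.tolist())
E
```

```text
[570.15249406  97.403893     4.24598295] [569.20617407 104.11373441] peg in cover [-5.56762416 -3.86251919] vs measured peg [-5.64251619 -3.68321969] tcp [154.50507463  58.96301631] [[0.8, -0.8], [-0.9, -0.6], [1.2, 0.4], [-1.2, 1.0]]
```

Call:
{"op": "servo_tool", "data": {"rows": [[[0, -0.6, -0.8, 0, 0, 0, 0], [0, -1.2, -1.6, 0, 0, 0, 0], [0, -1.8, -2.4, 0, 0, 0, 0], [0, -2.4, -3.2, 0, 0, 0, 0], [0, -2.4, -3.2, 0, 0, 0, 0]]]}}

```text
clock: 7.32
position: [552.6, -63.2, 4.3]
ee_rot: [0.974, -0.227, 0.0, -0.0]
contact_force: [-0.5, -2.1, -0.7]
gripper_width: -0.3
grasp_force: 0.7
```

Call:
{"op": "servo_tool", "data": {"rows": [[[0, -0.3, -0.5, 0, 0, 0, 0], [0, -0.6, -1, 0, 0, 0, 0], [0, -0.6, -1, 0, 0, 0, 0]]]}}

```text
clock: 7.7
position: [552.5, -62.1, 4.3]
ee_rot: [0.974, -0.227, -0.0, -0.0]
contact_force: [-0.1, -2.1, 0.2]
gripper_width: 0.0
grasp_force: 0.9
```

Call:
{"op": "servo_tool", "data": {"rows": [[[0, 0, -0.5, 0, 0, 0, 0], [0, 0, -1, 0, 0, 0, 0], [0, 0, -1, 0, 0, 0, 0]]]}}

```text
clock: 8.07
position: [552.5, -61.8, 4.3]
ee_rot: [0.974, -0.227, -0.0, 0.0]
contact_force: [0.5, -4.6, 0.7]
gripper_width: 0.1
grasp_force: 2.3
```

```bash
python3 - <<'E'
from h import *
im=arm.get_image('side')[165:245,245:345,::-1]
cv2.imwrite('pics/s3.png',cv2.resize(cv2.convertScaleAbs(im,alpha=1.2),None,fx=7,fy=7,interpolation=cv2.INTER_CUBIC))
E
```

```text
(no output)
```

View pics/s3.png

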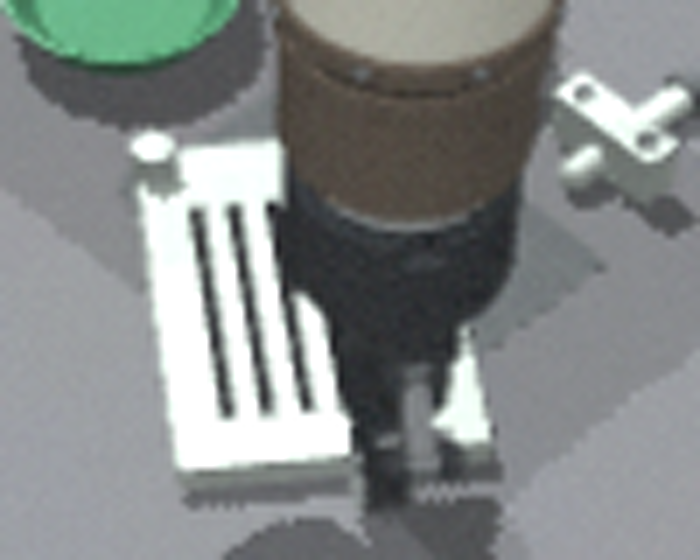

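Side: the notch is up against the peg, whose top is at (152,147). Corners are (177,472), (490,441) and (141,196).

```bash
python3 - <<'E'
from h import *
c,r=fit([(142,-8),(142,102),(8,-8)],[ray('side',px('side',*u),12) for u in [(177,472),(490,441),(141,196)]])
R=Ro.from_euler('z',c[2]).as_matrix()[:2,:2]
print(c,'peg in cover',R.T@(np.array([569.4,104.1])-c[:2]),'tcp',R.T@(arm.read_state()['position'][:2]-c[:2]),r.tolist())
E
```

```text
[569.46583727 102.13190003   4.23840986] peg in cover [-1.72108482 -0.95687988] tcp [153.53536907  59.6965608 ] [[-0.0, -1.9], [-0.3, -1.7], [0.3, 3.6]]
```

Call:
{"op": "servo_tool", "data": {"rows": [[[0, 0, 3, 0, 0, 0, 0], [0, 0, 4, 0, 0, 0, 0], [0, 10, 4, 0, 0, 0, 0], [0, 20, 4, 0, 0, 0, 0], [0, 29, 4, 0, 0, 0, 0], [0, 29, 4, 0, 0, 0, 0], [0, 29, 3, 0, 0, 0, 0], [0, 29, 2, 0, 0, 0, 0], [0, 29, 2, 0, 0, 0, 0]]]}}

```text
clock: 9.25
position: [577.9, -75.7, 4.4]
ee_rot: [0.974, -0.227, -0.0, 0.0]
contact_force: [-0.2, 0.6, -0.4]
gripper_width: 0.1
grasp_force: 0.0
```

Call:
{"op": "servo_tool", "data": {"rows": [[[0, 0, -0.5, 0, 0, 0, 0], [0, 0, -1, 0, 0, 0, 0], [0, 0, -1.5, 0, 0, 0, 0], [0, 0, -2, 0, 0, 0, 0], [0, 0, -2, 0, 0, 0, 0]]]}}

```text
clock: 9.88
position: [578.9, -74.5, 4.3]
ee_rot: [0.974, -0.227, 0.0, 0.0]
contact_force: [-0.4, -5.1, 1.0]
gripper_width: -0.7
grasp_force: 1.9
```

Call:
{"op": "servo_tool", "data": {"rows": [[[0, 1.5, -0.9, 0, 0, 0, -0.01], [0, 3.1, -1.8, 0, 0, 0, -0.02], [0, 4.6, -2.7, 0, 0, 0, -0.03], [0, 6.1, -3.6, 0, 0, 0, -0.04], [0, 7.6, -4.6, 0, 0, 0, -0.05], [0, 7.6, -4.6, 0, 0, 0, -0.05]]]}}

```text
clock: 10.62
position: [588.2, -73.3, 4.3]
ee_rot: [0.979, -0.203, 0.0, -0.0]
contact_force: [-0.4, -3.7, -1.1]
gripper_width: 0.0
grasp_force: 2.0
```

Call:
{"op": "servo_tool", "data": {"rows": [[[0, 1.5, -0.9, 0, 0, 0, -0.01], [0, 3.1, -1.8, 0, 0, 0, -0.02], [0, 4.6, -2.7, 0, 0, 0, -0.03], [0, 6.1, -3.6, 0, 0, 0, -0.04], [0, 7.6, -4.6, 0, 0, 0, -0.05], [0, 7.6, -4.6, 0, 0, 0, -0.05]]]}}

```text
clock: 11.38
position: [597.1, -72.0, 4.3]
ee_rot: [0.984, -0.178, 0.0, -0.0]
contact_force: [-0.1, -4.1, -0.2]
gripper_width: -0.2
grasp_force: 1.9
```

```bash
python3 - <<'E'
from h import *
im=arm.get_image('side')[165:245,245:345,::-1]
cv2.imwrite('pics/s4.png',cv2.resize(cv2.convertScaleAbs(im,alpha=1.2),None,fx=7,fy=7,interpolation=cv2.INTER_CUBIC))
E
```

```text
(no output)
```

View pics/s4.png

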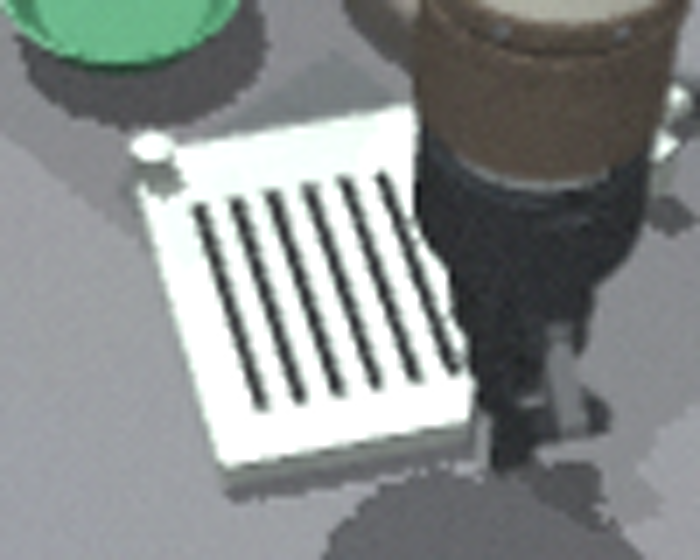

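Side: the cover has turned about 0.1 rad and the notch is snug on the peg (corner at (222,465)). I'll keep turning.

Call:
{"op": "servo_tool", "data": {"rows": [[[0, 1.5, -0.9, 0, 0, 0, -0.01], [0, 3.1, -1.8, 0, 0, 0, -0.02], [0, 4.6, -2.7, 0, 0, 0, -0.03], [0, 6.1, -3.6, 0, 0, 0, -0.04], [0, 7.6, -4.6, 0, 0, 0, -0.05], [0, 9.1, -5.6, 0, 0, 0, -0.06], [0, 10.6, -6.5, 0, 0, 0, -0.07], [0, 12.0, -7.5, 0, 0, 0, -0.08], [0, 13.5, -8.5, 0, 0, 0, -0.09], [0, 14.9, -9.6, 0, 0, 0, -0.1]]]}}

```text
clock: 12.68
position: [614.1, -68.3, 4.3]
ee_rot: [0.992, -0.129, 0.0, 0.0]
contact_force: [-1.0, -2.7, 0.2]
gripper_width: -0.0
grasp_force: 2.1
```

Call:
{"op": "servo_tool", "data": {"rows": [[[0, 1.5, -0.9, 0, 0, 0, -0.01], [0, 3.1, -1.8, 0, 0, 0, -0.02], [0, 4.6, -2.7, 0, 0, 0, -0.03], [0, 6.1, -3.6, 0, 0, 0, -0.04], [0, 7.6, -4.6, 0, 0, 0, -0.05], [0, 9.1, -5.6, 0, 0, 0, -0.06], [0, 10.6, -6.5, 0, 0, 0, -0.07], [0, 12.0, -7.5, 0, 0, 0, -0.08], [0, 13.5, -8.5, 0, 0, 0, -0.09], [0, 14.9, -9.6, 0, 0, 0, -0.1]]]}}

```text
clock: 13.92
position: [631.0, -62.9, 4.3]
ee_rot: [0.997, -0.079, 0.0, 0.0]
contact_force: [-0.1, -5.3, -0.1]
gripper_width: 0.2
grasp_force: 2.1
```

Call:
{"op": "servo_tool", "data": {"rows": [[[0, 1.5, -0.9, 0, 0, 0, -0.01], [0, 3.1, -1.8, 0, 0, 0, -0.02], [0, 4.6, -2.7, 0, 0, 0, -0.03], [0, 6.1, -3.6, 0, 0, 0, -0.04], [0, 7.6, -4.6, 0, 0, 0, -0.05], [0, 9.1, -5.6, 0, 0, 0, -0.06], [0, 10.6, -6.5, 0, 0, 0, -0.07], [0, 12.0, -7.5, 0, 0, 0, -0.08], [0, 13.5, -8.5, 0, 0, 0, -0.09], [0, 14.9, -9.6, 0, 0, 0, -0.1]]]}}

```text
clock: 15.18
position: [647.2, -55.8, 4.4]
ee_rot: [1.0, -0.029, 0.0, 0.0]
contact_force: [1.3, -5.1, 0.7]
gripper_width: -0.1
grasp_force: 2.2
```

```bash
python3 - <<'E'
from h import *
s=arm.read_state(); m=Ro.from_quat(s['ee_rot']).as_matrix(); a=np.arctan2(m[1,1],m[0,1])%(2*np.pi)
R=Ro.from_euler('z',a).as_matrix()[:2,:2]
print('tool heading',a,'tcp in cover frame at peg',R.T@(s['position'][:2]-[569,104]),'F cover axes',R.T@s['contact_force'][:2])
im=arm.get_image('top')[120:230,225:345,::-1]
cv2.imwrite('pics/t5.png',np.hstack([cv2.resize(cv2.convertScaleAbs(i,alpha=1.2),(400,400),interpolation=cv2.INTER_CUBIC) for i in (im[:,:110],arm.get_image('side')[150:250,245:345,::-1])]))
E
```

```text
tool heading 4.654308977399609 tcp in cover frame at peg [154.95336384  87.34212433] F cover axes [4.97701513 1.54617724]
```

View pics/t5.png

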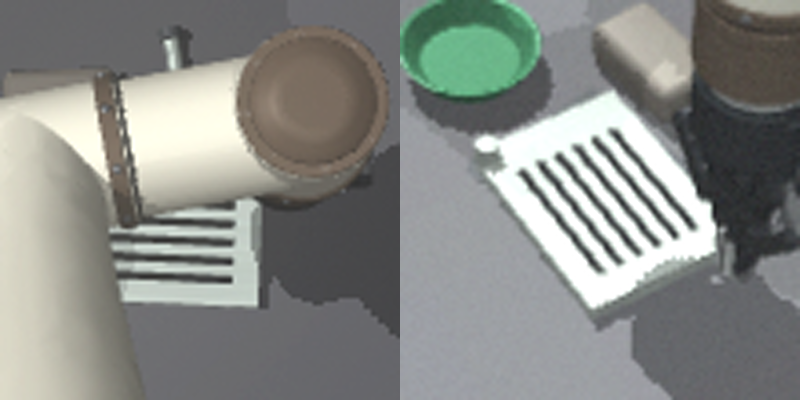

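Both views show the turn going well with the notch home. I'll do two more 0.1 rad arcs, then fine steps.

Call:
{"op": "servo_tool", "data": {"rows": [[[0, 1.5, -0.9, 0, 0, 0, -0.01], [0, 3.1, -1.8, 0, 0, 0, -0.02], [0, 4.6, -2.7, 0, 0, 0, -0.03], [0, 6.1, -3.6, 0, 0, 0, -0.04], [0, 7.6, -4.6, 0, 0, 0, -0.05], [0, 9.1, -5.6, 0, 0, 0, -0.06], [0, 10.6, -6.5, 0, 0, 0, -0.07], [0, 12.0, -7.5, 0, 0, 0, -0.08], [0, 13.5, -8.5, 0, 0, 0, -0.09], [0, 14.9, -9.6, 0, 0, 0, -0.1]]]}}

```text
clock: 16.52
position: [662.7, -47.0, 4.4]
ee_rot: [1.0, 0.021, 0.0, 0.0]
contact_force: [0.6, -5.2, 1.1]
gripper_width: -0.2
grasp_force: 2.4
```

Call:
{"op": "servo_tool", "data": {"rows": [[[0, 1.5, -0.9, 0, 0, 0, -0.01], [0, 3.1, -1.8, 0, 0, 0, -0.02], [0, 4.6, -2.7, 0, 0, 0, -0.03], [0, 6.1, -3.6, 0, 0, 0, -0.04], [0, 7.6, -4.6, 0, 0, 0, -0.05], [0, 9.1, -5.6, 0, 0, 0, -0.06], [0, 10.6, -6.5, 0, 0, 0, -0.07], [0, 12.0, -7.5, 0, 0, 0, -0.08]]]}}

```text
clock: 17.52
position: [674.3, -39.0, 4.4]
ee_rot: [0.998, 0.061, 0.0, 0.0]
contact_force: [2.0, -4.8, 0.2]
gripper_width: 0.1
grasp_force: 2.4
```

Call:
{"op": "servo_tool", "data": {"rows": [[[0, 0.75, -0.45, 0, 0, 0, -0.005], [0, 1.5, -0.9, 0, 0, 0, -0.01], [0, 2.3, -1.3, 0, 0, 0, -0.015], [0, 3.1, -1.8, 0, 0, 0, -0.02], [0, 3.1, -1.8, 0, 0, 0, -0.02]]]}}

```text
clock: 18.15
position: [677.2, -36.8, 4.4]
ee_rot: [0.998, 0.071, 0.0, -0.0]
contact_force: [2.2, -4.7, 0.0]
gripper_width: -0.1
grasp_force: 2.3
```

```bash
cat > st.py <<'E'
from h import *
s=arm.read_state(); m=Ro.from_quat(s['ee_rot']).as_matrix(); a=np.arctan2(m[1,1],m[0,1])%(2*np.pi)
R=Ro.from_euler('z',a).as_matrix()[:2,:2]
print(s['clock'],'heading',a,'tcp',R.T@(s['position'][:2]-[569,104]),'F cover axes',R.T@s['contact_force'][:2])
E
python3 st.py
```

```text
18.15 heading 4.853757212094708 tcp [154.6743694   87.30907513] F cover axes [4.99415931 1.51752453]
```

Call:
{"op": "servo_tool", "data": {"rows": [[[0, 0.75, -0.45, 0, 0, 0, -0.005], [0, 1.5, -0.9, 0, 0, 0, -0.01], [0, 2.3, -1.3, 0, 0, 0, -0.015], [0, 3.1, -1.8, 0, 0, 0, -0.02]]]}}

```text
clock: 18.65
position: [679.9, -34.7, 4.4]
ee_rot: [0.997, 0.081, 0.0, 0.0]
contact_force: [1.8, -5.0, 0.1]
gripper_width: 0.1
grasp_force: 2.4
```

Call:
{"op": "servo_tool", "data": {"rows": [[[0, 0.75, -0.45, 0, 0, 0, -0.005], [0, 1.5, -0.9, 0, 0, 0, -0.01], [0, 2.3, -1.3, 0, 0, 0, -0.015], [0, 3.1, -1.8, 0, 0, 0, -0.02]]]}}

```text
clock: 19.15
position: [682.7, -32.4, 4.4]
ee_rot: [0.996, 0.091, 0.0, 0.0]
contact_force: [1.3, -5.5, 1.6]
gripper_width: 0.2
grasp_force: 2.4
```

```bash
python3 st.py
```

```text
19.15 heading 4.893941710642121 tcp [154.68923347  87.16156743] F cover axes [5.62378652 0.29774585]
```

Call:
{"op": "servo_tool", "data": {"rows": [[[0, 0.75, -0.45, 0, 0, 0, -0.005], [0, 1.5, -0.9, 0, 0, 0, -0.01], [0, 2.3, -1.3, 0, 0, 0, -0.015], [0, 3.1, -1.8, 0, 0, 0, -0.02]]]}}

```text
clock: 19.65
position: [685.4, -30.1, 4.4]
ee_rot: [0.995, 0.101, 0.0, 0.0]
contact_force: [2.6, -5.0, 0.8]
gripper_width: -0.2
grasp_force: 2.4
```

Call:
{"op": "servo_tool", "data": {"rows": [[[0, 0.75, -0.45, 0, 0, 0, -0.005], [0, 1.5, -0.9, 0, 0, 0, -0.01]]]}}

```text
clock: 19.9
position: [686.7, -28.9, 4.4]
ee_rot: [0.994, 0.106, 0.0, 0.0]
contact_force: [2.0, -5.1, 0.8]
gripper_width: 0.2
grasp_force: 2.4
```

Call:
{"op": "servo_tool", "data": {"rows": [[[0, 0.75, -0.45, 0, 0, 0, -0.005], [0, 1.5, -0.9, 0, 0, 0, -0.01]]]}}

```text
clock: 20.15
position: [688.0, -27.7, 4.3]
ee_rot: [0.994, 0.111, 0.0, 0.0]
contact_force: [2.7, -4.4, 1.1]
gripper_width: 0.1
grasp_force: 2.4
```

```bash
python3 st.py
```

```text
20.15 heading 4.934025897925053 tcp [154.61907845  87.16804079] F cover axes [4.88930117 1.69922351]
```

Call:
{"op": "servo_tool", "data": {"rows": [[[0, 0.75, -0.45, 0, 0, 0, -0.005], [0, 1.5, -0.9, 0, 0, 0, -0.01]]]}}

```text
clock: 20.4
position: [689.3, -26.5, 4.4]
ee_rot: [0.993, 0.116, 0.0, 0.0]
contact_force: [2.4, -5.2, 0.9]
gripper_width: 0.1
grasp_force: 2.4
```

Call:
{"op": "servo_tool", "data": {"rows": [[[0, 0.75, -0.45, 0, 0, 0, -0.005], [0, 1.5, -0.9, 0, 0, 0, -0.01]]]}}

```text
clock: 20.65
position: [690.5, -25.4, 4.3]
ee_rot: [0.993, 0.121, 0.0, 0.0]
contact_force: [1.7, -5.7, 0.8]
gripper_width: -0.2
grasp_force: 3.0
```

Call:
{"op": "servo_tool", "data": {"rows": [[[0, 0.75, -0.45, 0, 0, 0, -0.005], [0, 1.5, -0.9, 0, 0, 0, -0.01]]]}}

```text
clock: 20.9
position: [690.8, -25.0, 4.3]
ee_rot: [0.992, 0.125, -0.001, 0.0]
contact_force: [0.1, -8.2, 2.3]
gripper_width: -0.0
grasp_force: 4.1
```

```bash
python3 st.py
```

```text
20.9 heading 4.96385262111134 tcp [155.27087061  85.84983849] F cover axes [ 7.934504   -1.98310252]
```

Contact with the screw at heading about 4.96, as predicted. Now I'll press purely along the cover's -x and ease off the sideways drag.

Call:
{"op": "servo_tool", "data": {"rows": [[[0, -0.5, -0.1, 0, 0, 0, 0], [0, -0.8, -0.2, 0, 0, 0, 0], [0, -0.8, -0.3, 0, 0, 0, 0]]]}}

```text
clock: 21.28
position: [690.7, -25.0, 4.4]
ee_rot: [0.992, 0.125, -0.0, 0.001]
contact_force: [2.6, -8.1, 0.8]
gripper_width: 0.0
grasp_force: 4.0
```

```bash
python3 st.py
```

```text
21.275 heading 4.963553596286243 tcp [155.22147062  85.79625304] F cover axes [8.47129492 0.53462101]
```

Call:
{"op": "servo_tool", "data": {"rows": [[[0, -0.1, -0.2, 0, 0, 0, 0], [0, -0.1, -0.3, 0, 0, 0, 0], [0, -0.1, -0.3, 0, 0, 0, 0]]]}}

```text
clock: 21.65
position: [690.7, -25.0, 4.4]
ee_rot: [0.992, 0.125, -0.0, 0.001]
contact_force: [1.7, -8.4, 0.4]
gripper_width: 0.2
grasp_force: 4.2
```

```bash
python3 st.py
```

```text
21.65 heading 4.96351554101896 tcp [155.18997272  85.78279202] F cover axes [ 8.57014925 -0.42241227]
```

Call:
{"op": "servo_tool", "data": {"rows": [[[0, -0.1, -0.2, 0, 0, 0, 0], [0, -0.1, -0.4, 0, 0, 0, 0], [0, -0.1, -0.4, 0, 0, 0, 0], [0, -0.1, -0.4, 0, 0, 0, 0], [0, -0.1, -0.4, 0, 0, 0, 0], [0, -0.1, -0.4, 0, 0, 0, 0]]]}}

```text
clock: 22.4
position: [690.6, -24.9, 4.4]
ee_rot: [0.992, 0.125, -0.0, 0.001]
contact_force: [1.4, -8.9, -0.2]
gripper_width: -0.0
grasp_force: 4.6
```

```bash
python3 st.py
```

```text
22.4 heading 4.9634942442844245 tcp [155.08838333  85.79867547] F cover axes [ 8.92977705 -0.86033997]
```

Call:
{"op": "servo_tool", "data": {"rows": [[[0, -0.2, -0.3, 0, 0, 0, 0], [0, -0.2, -0.5, 0, 0, 0, 0], [0, -0.2, -0.5, 0, 0, 0, 0], [0, -0.2, -0.5, 0, 0, 0, 0], [0, -0.2, -0.5, 0, 0, 0, 0], [0, -0.2, -0.5, 0, 0, 0, 0]]]}}

```text
clock: 23.15
position: [690.6, -24.8, 4.4]
ee_rot: [0.992, 0.125, 0.0, 0.001]
contact_force: [3.1, -10.2, -1.8]
gripper_width: -0.3
grasp_force: 5.0
```

```bash
python3 st.py
```

```text
23.15 heading 4.96341415603187 tcp [154.95295873  85.84797382] F cover axes [10.65865776  0.47958449]
```

About 10 N was held for over half a second. Now I'll draw straight back, slowly.

Call:
{"op": "servo_tool", "data": {"rows": [[[0, 0, 0.5, 0, 0, 0, 0], [0, 0, 1, 0, 0, 0, 0], [0, 0, 1.5, 0, 0, 0, 0], [0, 0, 2, 0, 0, 0, 0], [0, 0, 2.5, 0, 0, 0, 0], [0, 0, 3.5, 0, 0, 0, 0], [0, 0, 6, 0, 0, 0, 0], [0, 0, 12, 0, 0, 0, 0], [0, 0, 20, 0, 0, 0, 0], [0, 0, 25, 0, 0, 0, 0]]]}}

```text
clock: 24.4
position: [696.2, -47.8, 4.1]
ee_rot: [0.992, 0.125, -0.0, -0.0]
contact_force: [0.1, -0.6, 0.3]
gripper_width: -0.1
grasp_force: 0.0
```

Call:
{"op": "servo_tool", "data": {"rows": [[[0, 0, 10, 0, 0, 0, 0], [0, 0, 40, -40, 0, 0, 0], [0, -60, 60, -90, 0, 0, 0], [0, -110, 75, -140, 0, 0, 0], [0, -160, 90, -150, 0, 0, 0], [0, -160, 90, -150, 0, 0, 0], [0, -160, 90, -150, 0, 0, 0]]]}}

```text
clock: 25.28
position: [563.5, -174.8, 155.1]
ee_rot: [0.992, 0.125, 0.001, 0.0]
contact_force: [-0.4, -0.0, -0.6]
gripper_width: -0.1
grasp_force: 0.0
```

```bash
python3 - <<'E'
from h import *
print(arm.read_state()['contact_force'])
ims=[arm.get_image('top')[120:230,215:325,::-1],arm.get_image('side')[150:240,245:335,::-1]]
cv2.imwrite('pics/f6.png',np.hstack([cv2.resize(cv2.convertScaleAbs(i,alpha=1.0),(400,400),interpolation=cv2.INTER_CUBIC) for i in ims]))
E
```

```text
[-0.37299288 -0.01343154 -0.62228718]
```

View pics/f6.png

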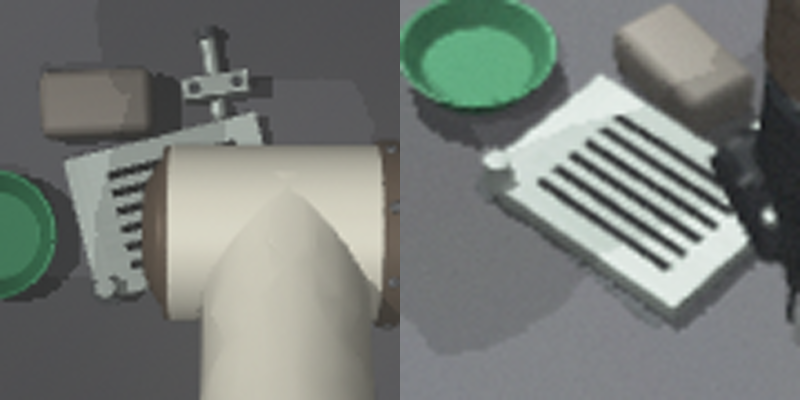

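Top: the long side rests against the screw near (218,110), and the peg sits in the notch at (105,285). Side: the notch is on the peg at (495,165). The bystanders in view haven't been disturbed, so I'm handing in.

```bash
python3 -c "
from bench import arm
print(arm.job_done())"
```

```text
the job is handed in; nothing more can be done
None
```

I slid the cover onto the peg, turned it against the screw, pressed it at about 10 N for over half a second, drew back and handed the job in; the last pictures show it home, but no verdict came back.

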